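# Load the tray dryer and set its selector

### The arm

A 6-joint arm with a two-finger parallel gripper is mounted at the origin on a cart in front of the work surface, level with it; the furniture and walls round the work are solid. World frame = base frame: x ahead of the robot, y to its left, z up, the work surface at z = 0. Lengths are in mm, angles in rad, forces in N, time in s.
With the tool pointing down it reaches from about 375 to 750 mm from the base axis. Payload 9 kg.
Tool frame: the origin (TCP) lies on the centre line of the jaws, within the pads' length; the fingertips stand arm.tips_ahead ahead of it and the grasp point (between the pads) lies 6 mm ahead of it (arm.tips_ahead is the distance from the TCP to the fingertips, in mm); z points along the fingers, y is the line along which they close (so a half turn about z gives the same grasp; the last joint's range is limited). The gripper opens to 85 mm and grips with 20 to 120 N. Pads are 22 mm wide; open, the fingers measure 114 mm over their backs; the gripper's body (76 mm by 85 mm) begins 54 mm behind the grasp point. The pads swing forward as they close: fully open they stand 13 mm farther back than shut.
Start: joints at [-1.426, 0.104, 0.097, 1.564, 0, 1.353], TCP at [212.947, -560.97, 256.331] pointing down, gripper open.
Joint ranges: [-2.99, 2.99], [-0.84, 1.86], [-1.1, 1.16], [-1.84, 2.11], [-1.51, 1.56], [-3.14, 3.14]. Speed limits (rad/s): [2.22, 2.22, 2.57, 3.14, 3.14, 3.14].

### API

Orientations are given as a unit quaternion [w, x, y, z].
In Python, from plant import arm gives the robot as it stands.
- The arm moves only by the tool jog_arm, never from a script. Its argument "series" is a list of rows, each an object with "xyz": the shift along the tool's x, y, z in m, a list of three; "rotation": the turn, a rotation vector about the tool's x, y, z in rad, a list of three; "hand": the finger opening in m, from 0 to 0.0854. A call has 1 to 5 rows; each row is the pose to reach, as a shift and turn from the pose commanded when the call began, along the tool's axes at that moment; what a row does not reach only later rows make up. A row lasts 1/8 s, in which the tool goes at most 62.5 mm and 10.7 degrees, less where a joint would pass 70% of its speed; a pose out of reach is approached as far as the arm can. A call with a gripper value outside its range is refused whole. The fingers move at their own pace and stop on an object; the grip force is fixed at half the most. Time passes only in rows, so rows that repeat a pose let the fingers close. It gives the time, the measured TCP pose, the force, the opening and the grip force at its end, in the units of the state.
- arm.get_obs(): the state, without advancing time (a new reading comes with each control period).
- arm.read_camera(name): name is "scene" or "side" or "wrist"; returns a dict with "frame" (420x560x3 uint8, red, green, blue), "K" (3x3 intrinsics, pixels), "distortion" ([k1, k2, p1, p2, k3] as OpenCV has them; the pictures are not rectified), "position" and "orientation" of the camera in the world. Camera axes: x right, y down, z forward; pixel columns grow to the right and rows downward; lengths in mm; the calibration is good to about 2 mm. A picture is of the moment at which its call begins. There is no depth.
- arm.sign_off(): hands the job in; it is judged then, once.
The state is a dict: "t": time; "joint_positions": joint angles; "qvel": joint speeds; "effort": joint torques, N m; "tool_pos": TCP position; "orientation": TCP orientation; "force": force on the tool from outside, world axes, zero at the start; "torque": the same for the moment, N m; "opening": finger opening in mm; "grip_force": force on a finger pad.
Only numpy, scipy, OpenCV 4.12 (cv2) and the standard library are available. Lean on these libraries where they do the work, as an engineer would, in place of code of your own. Each camera call takes 0.05 s, during which the arm holds its last target. There are 200 camera calls.

### The job

Switch the dryer off by turning its selector anticlockwise to the stop, where the pointer stands at the red mark. With it off, nest the spare tray squarely on the tray that is already on the dryer, then put the lid on top, each fully seated. Only then turn the selector clockwise three clicks from off, leave it there, and leave the glue stick, plug adapter, mug and multimeter standing where they are.

Things in the scene. Friction and masses are not known exactly. Their poses are not given: they have to be found in the camera images.
- dryer: Dark grey round-tray dryer, 280 x 150 mm, fixed. Origin on the table under its middle, z up; x runs from the front to the back. Front: console 75 mm high (x -145 to -57 mm) with the knob, axis at x = -98 mm, y = 0. Back: fan deck 50 mm high with a round seat rim, 120 mm across, top 62 mm high, axis at x = +57 mm, y = 0.
- selector (a joint): Angle of the selector knob, rad: 0 = off, the anticlockwise stop (pointer at the red mark); grows clockwise seen from above; one click = 0.42, six clicks to the other stop at 2.52; three clicks = 1.26. A sprung detent (about 0.1 N m to leave a click) pulls the released knob to the nearest click. Starts 1 to 3 clicks from off.
- selector_grip (a point): On the knob's upright axis, 108 mm over the table, where the middle of the finger pads goes. The knob is a bar 50 mm long and 15 mm thick, its top 9 mm above this point, on a disc 52 mm across whose top lies 23 mm below this point. The bar lies along the pointer.
- selector_pointer (a point): Tip of the knob's white pointer line: upper edge of the bar's pointing end, 25 mm from the axis, 117 mm over the table. From above, the pointer's heading is the dryer's x axis turned anticlockwise by (1.26 - joint value): at three clicks it points straight to the back, at the third of the six white dots.
- dryer_seat (a point): Centre of the dryer's seat, 56 mm over the table: where the origin of the seated lower tray lies.
- tray_low: Cream round drying tray already seated on the dryer; same shape as the spare tray. Origin at the centre of its underside. Loose, about 0.12 kg.
- tray_spare: Cream drying tray like it, on the table left of the printer: 120 mm across, 40 high, wall 4, dark floor 5 mm over its origin (centre of underside). Grip the chimney hub in its middle: 30 mm across, top 33 mm over the origin. Its foot, 108 mm across, 6 deep, tapered to 101, fits a tray's rim (inside 112 mm); nested, its origin is 34 mm above the lower one's. About 0.12 kg.
- dryer_lid: Dark grey round lid, 120 mm across, on the table left of the printer; plate top 12 mm over its origin (centre of underside), foot below like a tray's. Round knob in the middle, 32 mm across, top 40 mm over the origin: grip that from any side. Seated, its origin is 34 mm above the tray's. About 0.14 kg.
- inkjet_mfp: Black printer, fixed, standing between the dryer and the spare tray: 380 mm deep (front to back), 444 mm wide (left to right), 160 mm high; a remote lying on it reaches 177 mm. Origin on the table under its middle.
- glue_stick: Bystander: upright glue stick, 28 mm across, 96 mm high, standing to the left of the spare tray and lid. Origin at its foot.
- plug_adapter: Bystander: black plug adapter standing upright, 62 x 34 mm, 88 mm high, on the robot's side of the spare tray and lid. Origin at its foot.
- mug: Bystander: mug, 92 mm across, 95 mm high, to the right of the dryer. Origin at its foot.
- multimeter: Bystander: yellow multimeter lying between robot and dryer, 138 x 72 x 44 mm. Origin at its underside.

How it is judged:
By the outcome, as a careful person would: the job done as asked, in the order asked, and still so for the second after the job is handed in, with the robot touching nothing.
It also fails if it takes over 72 s, if anything falls off the work surface, if the arm or the gripper's body presses on something with over 40 N, if the wrist force passes 120 N, or if a joint passes its speed limit or range.

## Working session

There is one attempt and no reset: what is moved stays moved. The work goes in short steps, Python scripts to look and compute and a tool call to move; the robot and the scene stay as the last step left them, time stands still between calls to the robot, and variables do not carry over. Pictures are saved under pics/ and viewed, at most 10 in all, crops included, and the job is handed in when it is done.

Besides the shell and the picture viewer there is one more tool, called after "Call:" by a JSON object that holds its "fn" and its "kwargs", one argument or row to a line. jog_arm: Moves the arm, as the interface text tells. Its arguments: {"type":"object","properties":{"series":{"type":"array","items":{"type":"object","properties":{"xyz":{"type":"array","items":{"type":"number"}},"rotation":{"type":"array","items":{"type":"number"}},"hand":{"type":"number"}}}}},"required":["series"]}

```bash
ls; mkdir -p pics
cat > h.py <<'E'
import numpy as np, cv2
from plant import arm
from scipy.spatial.transform import Rotation as R
def q2R(q): return R.from_quat([q[1],q[2],q[3],q[0]]).as_matrix()
def shot(name,fn=None):
    c=arm.read_camera(name); bgr=cv2.cvtColor(c["frame"],cv2.COLOR_RGB2BGR)
    if fn: cv2.imwrite("pics/"+fn,bgr)
    return c,bgr
def ray(c,uv):
    p=cv2.undistortPoints(np.array(uv,float).reshape(-1,1,2),np.array(c["K"],float),np.array(c["distortion"],float)).reshape(-1,2)
    d=np.c_[p,np.ones(len(p))]@q2R(c["orientation"]).T
    return np.array(c["position"],float),d
def onz(c,uv,z):
    o,d=ray(c,uv); return o+d*((z-o[2])/d[:,2])[:,None]
def proj(c,P):
    Rm=q2R(c["orientation"]); X=(np.array(P,float).reshape(-1,3)-c["position"])@Rm
    return cv2.projectPoints(X,np.zeros(3),np.zeros(3),np.array(c["K"],float),np.array(c["distortion"],float))[0].reshape(-1,2)
def tri(c1,uv1,c2,uv2):
    o1,d1=ray(c1,[uv1]);o2,d2=ray(c2,[uv2]);A=0;b=0
    for o,d in((o1,d1[0]),(o2,d2[0])):
        d=d/np.linalg.norm(d);M=np.eye(3)-np.outer(d,d);A=A+M;b=b+M@o
    return np.linalg.solve(A,b)
E
python3 - <<'E'
from h import *
np.set_printoptions(precision=3,suppress=True)
a,A=shot("scene","scene0.png");b,B=shot("side","side0.png");w,W=shot("wrist","wrist0.png")
cv2.imwrite("pics/all0.png",np.vstack([np.hstack([A,B])]).copy()) 
for c in(a,b,w):print(c["position"],c["orientation"],c["K"][0])
print(arm.get_obs(),arm.tips_ahead)
E
```

```text
pics
[-587.045 -344.045 1492.256] [-0.251  0.758 -0.572  0.186] [414.676   0.    282.264]
[ 279.151  513.524 1247.806] [ 0.025 -0.125  0.967 -0.223] [399.349   0.    280.401]
[ 276.681 -539.152  373.835] [ 0.113  0.815 -0.563 -0.078] [325.781   0.    279.413]
{'t': 0.15, 'joint_positions': array([-1.426,  0.105,  0.097,  1.564,  0.   ,  1.353]), 'qvel': array([-0.001, -0.002,  0.002, -0.   ,  0.   ,  0.   ]), 'effort': array([  0.006, -55.736,  50.401,   0.013,  -0.   ,  -0.   ]), 'tool_pos': array([ 212.908, -560.726,  255.727]), 'orientation': array([-0.   ,  0.984,  0.18 ,  0.   ]), 'force': array([0.458, 0.38 , 0.887]), 'torque': array([-0.018,  0.033,  0.034]), 'grip_force': 0.0, 'opening': 85.49399297006185} 25.0
```

View pics/scene0.png

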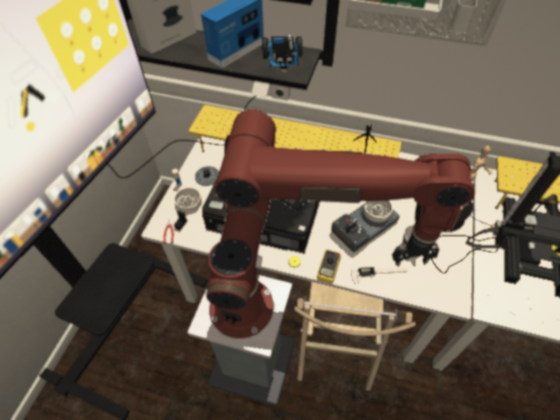

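View pics/side0.png

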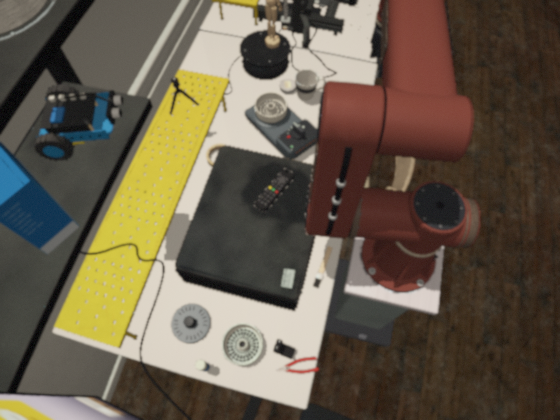

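The side view shows the dryer's tray at about (270,107), its knob at about (296,132), the spare tray at (243,345), the lid at (191,322), the glue stick at (203,366) and the adapter at (284,348). The scene view shows the dryer at about (365,222). I'll enlarge the crops next.

Run:
```python
from h import *
A=cv2.imread("pics/side0.png");S=cv2.imread("pics/scene0.png")
f=lambda I,x,y:cv2.resize(I[y:y+75,x:x+100],(400,300),interpolation=cv2.INTER_CUBIC)
g=np.vstack([np.hstack([f(A,235,85),f(A,160,300)]),np.hstack([f(S,320,185),f(A,220,300)])])
cv2.imwrite("pics/crop0.png",g)
```

```text
(no output)
```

View pics/crop0.png

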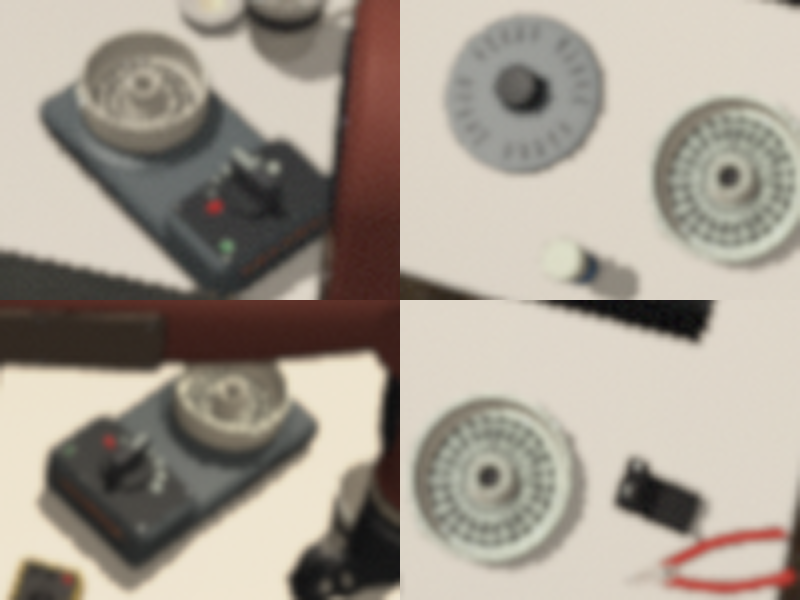

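The crop's left panels show the low tray's hub at side px (270.8,105.5) and scene px (378,207.5), and the red mark at side (288.8,136.8) and scene (347.5,220). The knob's white pointer end is near side px (296,123). The right panels show the spare hub at side (242,344.3) and the lid knob at (189.5,321.3).

Run:
```python
from h import *
np.set_printoptions(precision=1,suppress=True)
b=arm.read_camera("side");a=arm.read_camera("scene")
cs=lambda x,y,o:(x/4+o[0],y/4+o[1])
sd=(235,85);sc=(320,185)
print("lowhub",onz(b,[cs(143,80,sd)],89),onz(a,[cs(232,89,sc)],89),tri(b,cs(143,80,sd),a,cs(232,89,sc)))
print("red",onz(b,[cs(215,207,sd)],75),onz(a,[cs(110,141,sc)],75))
print("ptr",onz(b,[cs(240,153,sd)],117))
print("deck left edge",onz(b,[cs(42,108,sd),cs(100,185,sd),cs(168,215,sd),cs(280,135,sd),cs(210,290,sd)],50))
print("spare",onz(b,[cs(328,177,(160,300))],33),"lid",onz(b,[cs(118,86,(160,300))],40))
print("glue",onz(b,[cs(165,258,(160,300))],96))
print("adapter top",onz(b,[cs(630,480-300,(120,300))],88), "pix",onz(b,[cs(230,180,(220,300))],88),onz(b,[cs(295,215,(220,300))],0))
```

```text
lowhub [[ 552.7 -429.2   89. ]] [[ 551.8 -431.3   89. ]] [ 553.4 -431.3   86.7]
red [[ 455.4 -316.6   75. ]] [[ 459.8 -319.3   75. ]]
ptr [[ 441.9 -348.9  117. ]]
deck left edge [[ 645.5 -403.6   50. ]
 [ 567.5 -331.1   50. ]
 [ 498.4 -314.6   50. ]
 [ 420.3 -430.3   50. ]
 [ 441.6 -245.8   50. ]]
spare [[414.7 402.   33. ]] lid [[583.9 380.8  40. ]]
glue [[499.7 488.5  96. ]]
adapter top [[312.3 383.6  88. ]] pix [[312.3 383.6  88. ]] [[261.5 386.    0. ]]
```

```bash
cat >> h.py <<'E'
def pose():
    s=arm.get_obs(); Rm=q2R(s["orientation"]); return np.array(s["tool_pos"],float),Rm,np.arctan2(Rm[1,0],Rm[0,0])
def plan(xyz,yaw=None):
    """jog deltas (m, rad) from measured pose to TCP xyz (mm), tool down with tool-x at yaw"""
    p,Rm,y=pose(); yaw=y if yaw is None else yaw
    T=np.array([[np.cos(yaw),np.sin(yaw),0],[np.sin(yaw),-np.cos(yaw),0],[0,0,-1]])
    print("xyz",np.round(Rm.T@(np.array(xyz)-p)/1000,4),"rot",np.round(R.from_matrix(Rm.T@T).as_rotvec(),4),"from",np.round(p,1),round(y,3))
E
python3 - <<'E'
from h import *
w=arm.read_camera("wrist")
print(proj(w,[[430,-335,108],[553,-430,89],[457,-318,75]]), q2R(w["orientation"]))
print(onz(w,[(280,210)],0))
plan([380,-400,330],-0.6)
E
```

```text
[[  75.82393783 -208.17334581]
 [ 273.33274161 -318.48236595]
 [  89.00271391 -215.93438813]] [[ 3.54663797e-01 -8.99738366e-01 -2.54331408e-01]
 [-9.34993876e-01 -3.41229804e-01 -9.66885356e-02]
 [ 2.08928577e-04  2.72090232e-01 -9.62271720e-01]]
[[ 177.01330923 -577.86963693    0.        ]]
xyz [ 0.2133 -0.0911 -0.0739] rot [-4.000e-04  1.000e-04  9.628e-01] from [ 212.9 -560.8  256. ] 0.363
```

View pics/wrist0.png

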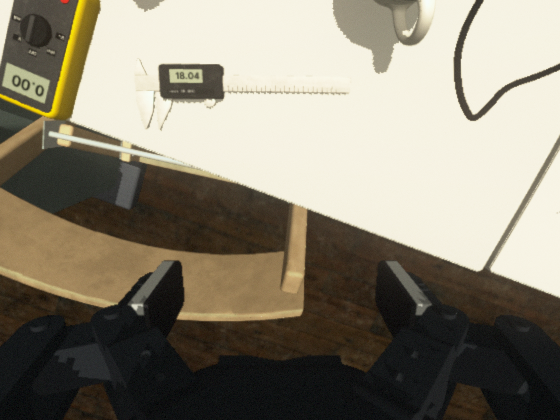

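The wrist view shows the open fingers at the bottom (about (150,300) and (405,300)), the multimeter at upper left and the mug at the top. Image up is tool +x. Next I go above the dryer with yaw about 2.5.

Run:
```python
from h import *
plan([530,-412,300],2.5)
```

```text
xyz [ 0.3492 -0.0267 -0.0439] rot [-1.0000e-04 -5.0000e-04 -2.1372e+00] from [ 212.9 -560.8  256. ] 0.363
```

Call:
{"fn": "jog_arm", "kwargs": {
  "series": [
    {"xyz":[0.06,-0.005,-0.03],"rotation":[0,0,-0.18]},
    {"xyz":[0.12,-0.01,-0.044],"rotation":[0,0,-0.36]},
    {"xyz":[0.18,-0.014,-0.044],"rotation":[0,0,-0.54]},
    {"xyz":[0.24,-0.019,-0.044],"rotation":[0,0,-0.72]},
    {"xyz":[0.3,-0.023,-0.044],"rotation":[0,0,-0.9]}
  ]
}}

```text
validation failed for argument at $.se...
```

Call:
{"fn": "jog_arm", "kwargs": {
  "series": [
    {"rotation":[0,0,-0.18]},
    {"rotation":[0,0,-0.36]},
    {"rotation":[0,0,-0.54]},
    {"rotation":[0,0,-0.72]},
    {"rotation":[0,0,-0.9]}
  ]
}}

```text
validation failed for argument at $.se...
```

Call:
{"fn": "jog_arm", "kwargs": {
  "series": [
    {"rotation":[0,0,-0.17],"xyz":[-0.03,0,0]},
    {"rotation":[0,0,-0.337],"xyz":[-0.03,0,0]},
    {"rotation":[0,0,-0.337],"xyz":[-0.03,0,0]}
  ]
}}

```text
validation failed for argument at $.se...
```

Run:
```python
from h import *
w,W=shot("wrist","wrist1.png");np.save("w1.npy",w,allow_pickle=True)
print(pose(),arm.get_obs()["joint_positions"])
```

```text
(array([ 212.9327672 , -560.8915603 ,  256.13855397]), array([[ 9.34912327e-01,  3.54878769e-01, -1.49944745e-05],
       [ 3.54878761e-01, -9.34912294e-01,  2.61732210e-04],
       [ 7.88646858e-05, -2.50017890e-04, -9.99999966e-01]]), np.float64(0.3627843854156496)) [-1.42571567e+00  1.04258619e-01  9.71198703e-02  1.56391873e+00
  2.30022645e-05  1.35309258e+00]
```

View pics/wrist1.png

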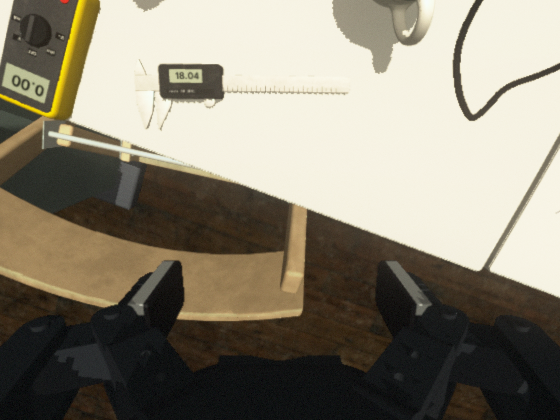

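The picture is unchanged because the moves were refused: the rows probably need every field, including "hand".

Call:
{"fn": "jog_arm", "kwargs": {
  "series": [
    {"xyz":[0.06,-0.005,-0.03],"rotation":[0,0,-0.18],"hand":0.085},
    {"xyz":[0.12,-0.01,-0.044],"rotation":[0,0,-0.36],"hand":0.085},
    {"xyz":[0.18,-0.014,-0.044],"rotation":[0,0,-0.54],"hand":0.085},
    {"xyz":[0.24,-0.019,-0.044],"rotation":[0,0,-0.72],"hand":0.085},
    {"xyz":[0.3,-0.023,-0.044],"rotation":[0,0,-0.9],"hand":0.085}
  ]
}}

```text
t: 0.98
tool_pos: [487.0, -431.9, 300.5]
orientation: [0.0, 0.805, 0.593, -0.0]
force: [1.3, -0.7, -0.7]
opening: 85.0
grip_force: 0.0
```

Call:
{"fn": "jog_arm", "kwargs": {
  "series": [
    {"xyz":[0,0,0],"rotation":[0,0,-0.18],"hand":0.085},
    {"xyz":[0,0,0],"rotation":[0,0,-0.36],"hand":0.085},
    {"xyz":[0,0,0],"rotation":[0,0,-0.54],"hand":0.085},
    {"xyz":[0,0,0],"rotation":[0,0,-0.72],"hand":0.085},
    {"xyz":[0,0,0],"rotation":[0,0,-0.9],"hand":0.085}
  ]
}}

```text
t: 1.6
tool_pos: [485.3, -433.0, 300.2]
orientation: [-0.0, 0.467, 0.884, -0.0]
force: [-1.1, -0.0, 0.4]
opening: 84.9
grip_force: 0.0
```

Run:
```python
from h import *
print(pose(),arm.get_obs()["joint_positions"],arm.get_obs()["t"])
plan([530,-412,300],2.5)
```

```text
(array([ 485.27720209, -432.98391614,  300.21139074]), array([[-5.62940765e-01,  8.26497241e-01, -8.16537819e-05],
       [ 8.26497242e-01,  5.62940768e-01,  2.75206333e-05],
       [ 6.87119702e-05, -5.19941391e-05, -9.99999996e-01]]), np.float64(2.1687359407917084)) [-9.29107113e-01  2.81223421e-01  3.75376820e-01  1.66502065e+00
 -4.89392258e-05  4.37496001e-02] 1.6
xyz [-0.0078  0.0488  0.0002] rot [-0.000e+00 -1.000e-04 -3.313e-01] from [ 485.3 -433.   300.2] 2.169
```

Call:
{"fn": "jog_arm", "kwargs": {
  "series": [
    {"xyz":[-0.008,0.049,0],"rotation":[0,0,-0.18],"hand":0.085},
    {"xyz":[-0.008,0.049,0],"rotation":[0,0,-0.33],"hand":0.085},
    {"xyz":[-0.008,0.049,0],"rotation":[0,0,-0.33],"hand":0.085}
  ]
}}

```text
t: 1.98
tool_pos: [530.7, -412.0, 300.1]
orientation: [-0.0, 0.319, 0.948, 0.0]
force: [-0.3, 0.6, -0.6]
opening: 84.9
grip_force: 0.0
```

Run:
```python
from h import *
w,W=shot("wrist","wrist2.png");np.save("w2.npy",w,allow_pickle=True)
print(pose()[0])
```

```text
[ 530.33021609 -412.290713    300.17824425]
```

View pics/wrist2.png

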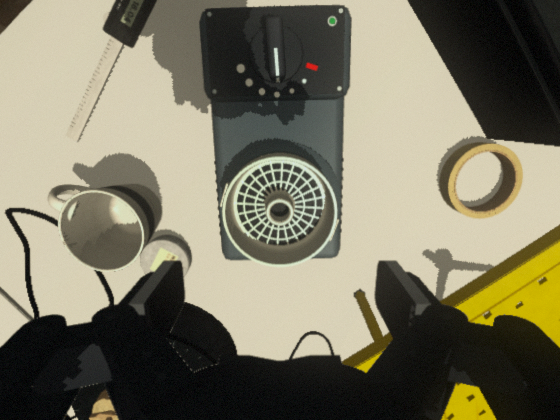

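The wrist view shows the knob bar from (274,15) to its pointer tip at (278,79), which lies at the third dot, so the selector is at three clicks. The red mark is at (312,67), the low tray's hub at (280,209) and the mug at (103,228).

Run:
```python
from h import *
np.set_printoptions(precision=1,suppress=True)
w=np.load("w2.npy",allow_pickle=True).item();W=cv2.imread("pics/wrist2.png")
b=onz(w,[(274,15),(278,79)],117);hub=onz(w,[(280,209)],89)[0];red=onz(w,[(312,67)],75)
print(b,b.mean(0),np.linalg.norm(b[0]-b[1]),hub,red)
# cream rim circle
hsv=cv2.cvtColor(W,cv2.COLOR_BGR2HSV)
L=onz(w,[(205,90),(349,87),(205,17),(347,13)],75);print(L,L.mean(0))
k=b.mean(0);d=hub-k;print(np.linalg.norm(d[:2]),np.arctan2(d[1],d[0]), [np.arctan2(*(L[j]-L[i])[1::-1]) for i,j in((2,0),(3,1))], np.arctan2(*(b[1]-b[0])[1::-1]))
```

```text
[[ 406.2 -326.9  117. ]
 [ 448.5 -354.9  117. ]] [ 427.4 -340.9  117. ] 50.67221302242441 [ 549.3 -429.1   89. ] [[ 456.  -318.9   75. ]]
[[ 408.7 -416.5   75. ]
 [ 493.3 -300.4   75. ]
 [ 357.9 -373.6   75. ]
 [ 436.9 -264.    75. ]] [ 424.2 -338.6   75. ]
150.48531268355467 -0.6265134405166203 [np.float64(-0.702279834988321), np.float64(-0.5718526679836068)] -0.5845913826760057
```

Run:
```python
from h import *
plan([427,-340,116],2.515)
```

```text
xyz [ 0.126  -0.0052  0.1842] rot [-0.0001 -0.0002 -0.0254] from [ 530.3 -412.3  300.2] 2.49
```

Call:
{"fn": "jog_arm", "kwargs": {
  "series": [
    {"xyz":[0.06,-0.005,0.015],"rotation":[0,0,-0.025],"hand":0.05},
    {"xyz":[0.116,-0.005,0.04],"rotation":[0,0,-0.025],"hand":0.05},
    {"xyz":[0.126,-0.005,0.1],"rotation":[0,0,-0.025],"hand":0.05},
    {"xyz":[0.126,-0.005,0.13],"rotation":[0,0,-0.025],"hand":0.05},
    {"xyz":[0.126,-0.005,0.13],"rotation":[0,0,-0.025],"hand":0.05}
  ]
}}

```text
t: 2.65
tool_pos: [425.3, -338.9, 168.0]
orientation: [-0.002, 0.309, 0.951, 0.001]
force: [-0.4, -0.2, 0.6]
opening: 50.3
grip_force: 0.0
```

Run:
```python
from h import *
w,W=shot("wrist","wrist3.png");np.save("w3.npy",w,allow_pickle=True)
plan([427,-340,116],2.515)
p=proj(w,[[427,-340,117],[447,-354,117],[407,-326,117]]);print(p)
cv2.imwrite("pics/w3c.png",cv2.resize(W[100:360,120:440],(640,520)))
```

```text
xyz [-0.0005  0.0004  0.0545] rot [ 0.0001 -0.0008  0.    ] from [ 426.4 -340.1  170.5] 2.515
[[284.34847501 247.10784339]
 [284.8813184  286.35465443]
 [283.76841945 204.79888982]]
```

View pics/w3c.png

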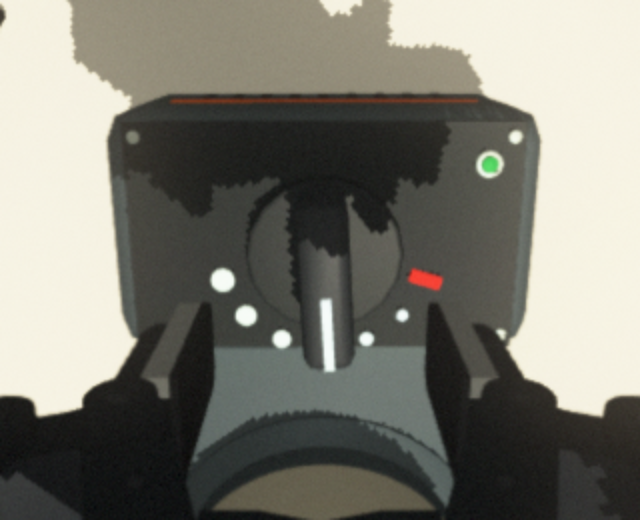

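The crop shows the bar centred between the fingers, with its tip at full-image (284.5,285.5) as predicted, so I descend and grip.

Call:
{"fn": "jog_arm", "kwargs": {
  "series": [
    {"xyz":[-0.0005,0,0.03],"rotation":[0,0,0],"hand":0.05},
    {"xyz":[-0.0005,0,0.054],"rotation":[0,0,0],"hand":0.05},
    {"xyz":[-0.0005,0,0.054],"rotation":[0,0,0],"hand":0.0},
    {"xyz":[-0.0005,0,0.054],"rotation":[0,0,0],"hand":0.0},
    {"xyz":[-0.0005,0,0.054],"rotation":[0,0,0],"hand":0.0}
  ]
}}

```text
t: 3.32
tool_pos: [429.3, -340.4, 119.0]
orientation: [0.002, 0.307, 0.952, 0.001]
force: [6.5, 8.0, 1.6]
opening: 13.7
grip_force: 59.4
```

Call:
{"fn": "jog_arm", "kwargs": {
  "series": [
    {"xyz":[0,0,0],"rotation":[0,0,0],"hand":0.0},
    {"xyz":[0,0,0],"rotation":[0,0,-0.1],"hand":0.0},
    {"xyz":[0,0,0],"rotation":[0,0,-0.2],"hand":0.0},
    {"xyz":[0,0,0],"rotation":[0,0,-0.3],"hand":0.0},
    {"xyz":[0,0,0],"rotation":[0,0,-0.4],"hand":0.0}
  ]
}}

```text
t: 3.95
tool_pos: [429.9, -339.2, 119.0]
orientation: [0.003, 0.109, 0.994, 0.001]
force: [10.3, 14.1, 4.7]
opening: 14.0
grip_force: 60.0
```

Call:
{"fn": "jog_arm", "kwargs": {
  "series": [
    {"xyz":[0,0,0],"rotation":[0,0,-0.12],"hand":0.0},
    {"xyz":[0,0,0],"rotation":[0,0,-0.24],"hand":0.0},
    {"xyz":[0,0,0],"rotation":[0,0,-0.36],"hand":0.0},
    {"xyz":[0,0,0],"rotation":[0,0,-0.48],"hand":0.0},
    {"xyz":[0,0,0],"rotation":[0,0,-0.6],"hand":0.0}
  ]
}}

```text
t: 4.58
tool_pos: [429.9, -337.2, 118.9]
orientation: [0.003, -0.19, 0.982, 0.002]
force: [8.5, 24.2, 11.4]
opening: 13.8
grip_force: 61.0
```

Call:
{"fn": "jog_arm", "kwargs": {
  "series": [
    {"xyz":[0,0,0],"rotation":[0,0,-0.1],"hand":0.0},
    {"xyz":[0,0,0],"rotation":[0,0,-0.2],"hand":0.0},
    {"xyz":[0,0,0],"rotation":[0,0,-0.27],"hand":0.0},
    {"xyz":[0,0,0],"rotation":[0,0,-0.27],"hand":0.0}
  ]
}}

```text
t: 5.08
tool_pos: [429.5, -336.4, 118.9]
orientation: [0.004, -0.319, 0.948, 0.003]
force: [6.6, 27.0, 14.0]
opening: 13.9
grip_force: 61.8
```

Run:
```python
from h import *
s=arm.get_obs();print(s["torque"],s["force"],pose()[0],pose()[2],s["joint_positions"])
```

```text
[ 5.72490416 -1.40628009 -0.65788556] [ 6.55257921 27.03446766 13.95111796] [ 429.52732062 -336.39546465  118.93382848] -2.492413577272107 [-0.90869986 -0.03916722 -0.29856123  1.31416146  0.00849447 -1.55790278]
```

Call:
{"fn": "jog_arm", "kwargs": {
  "series": [
    {"xyz":[0,0,0],"rotation":[0,0,0],"hand":0.06},
    {"xyz":[0,0,0],"rotation":[0,0,0],"hand":0.06},
    {"xyz":[0,0,-0.05],"rotation":[0,0,0],"hand":0.06},
    {"xyz":[0,0,-0.1],"rotation":[0,0,0],"hand":0.085},
    {"xyz":[0,0,-0.16],"rotation":[0,0,0],"hand":0.085}
  ]
}}

```text
t: 5.7
tool_pos: [427.0, -340.7, 278.3]
orientation: [-0.0, -0.317, 0.948, -0.0]
force: [1.3, -0.8, -0.1]
opening: 85.3
grip_force: 0.0
```

```bash
cat >> h.py <<'E'
def pointer(w,W,k=(427,-340)):
    """heading of the white line on the knob, plus its pixels"""
    hsv=cv2.cvtColor(W,cv2.COLOR_BGR2HSV); m=((hsv[...,2]>170)&(hsv[...,1]<60)).astype(np.uint8)
    n,l,st,ce=cv2.connectedComponentsWithStats(m)
    for i in range(1,n):
        if st[i,4]<15 or st[i,4]>2000: continue
        ys,xs=np.where(l==i); P=onz(w,np.c_[xs,ys],117)[:,:2]; c=P.mean(0)
        if np.hypot(*(c-k))>35: continue
        u,s,v=np.linalg.svd(P-c,full_matrices=False); h=v[0]*np.sign(v[0]@(c-k))
        print("comp",ce[i].round(),st[i,4],"mid",c.round(1),"dir",np.arctan2(h[1],h[0]).round(3),"aspect",(s[0]/s[1]).round(1),"far",np.max((P-k)@h).round(1))
E
python3 - <<'E'
from h import *
w,W=shot("wrist","wrist4.png");pointer(w,W)
print(pose());
E
```

```text
comp [246. 186.] 38 mid [ 435.1 -374. ] dir -1.492 aspect 1.0 far 37.4
comp [248. 201.] 29 mid [ 445. -365.] dir -0.151 aspect 1.2 far 24.2
comp [282. 213.] 88 mid [ 435.5 -333.6] dir 0.622 aspect 6.7 far 22.1
comp [255. 213.] 20 mid [ 450.3 -353. ] dir 0.252 aspect 1.1 far 21.4
(array([ 428.28241906, -342.35731422,  287.52451786]), array([[-7.98886803e-01, -6.01445701e-01,  6.55320684e-03],
       [-6.01481328e-01,  7.98833950e-01, -9.19415063e-03],
       [ 2.94858270e-04, -1.12867172e-02, -9.99936260e-01]]), np.float64(-2.496238563010804))
```

Pointer heading is 0.62, which matches off (0.63). Next is the spare tray.

Run:
```python
from h import *
plan([446,426,285],-2.5)
```

```text
xyz [-0.4763  0.6032 -0.0044] rot [-0.0113 -0.0003  0.0038] from [ 428.3 -342.4  287.5] -2.496
```

Call:
{"fn": "jog_arm", "kwargs": {
  "series": [
    {"xyz":[-0.038,0.048,0],"rotation":[0,0,0],"hand":0.085},
    {"xyz":[-0.076,0.096,0],"rotation":[0,0,0],"hand":0.085},
    {"xyz":[-0.114,0.144,0],"rotation":[0,0,0],"hand":0.085},
    {"xyz":[-0.152,0.192,0],"rotation":[0,0,0],"hand":0.085},
    {"xyz":[-0.19,0.24,0],"rotation":[0,0,0],"hand":0.085}
  ]
}}

```text
t: 6.38
tool_pos: [434.6, -33.1, 277.4]
orientation: [0.001, -0.317, 0.948, -0.001]
force: [1.5, 0.1, -0.6]
opening: 84.8
grip_force: 0.0
```

Call:
{"fn": "jog_arm", "kwargs": {
  "series": [
    {"xyz":[-0.038,0.048,0],"rotation":[0,0,0],"hand":0.085},
    {"xyz":[-0.076,0.096,0],"rotation":[0,0,0],"hand":0.085},
    {"xyz":[-0.114,0.144,0],"rotation":[0,0,0],"hand":0.085},
    {"xyz":[-0.152,0.192,0],"rotation":[0,0,0],"hand":0.085},
    {"xyz":[-0.19,0.24,0],"rotation":[0,0,0],"hand":0.085}
  ]
}}

```text
t: 7.0
tool_pos: [442.1, 273.6, 277.4]
orientation: [0.001, -0.317, 0.948, -0.0]
force: [1.5, -0.2, 0.2]
opening: 85.1
grip_force: 0.0
```

Call:
{"fn": "jog_arm", "kwargs": {
  "series": [
    {"xyz":[-0.04,0.05,0],"rotation":[0,0,0],"hand":0.085},
    {"xyz":[-0.08,0.1,0],"rotation":[0,0,0],"hand":0.085},
    {"xyz":[-0.096,0.123,0],"rotation":[0,0,0],"hand":0.06},
    {"xyz":[-0.096,0.123,0],"rotation":[0,0,0],"hand":0.06}
  ]
}}

```text
t: 7.5
tool_pos: [444.2, 429.3, 276.3]
orientation: [0.0, -0.318, 0.948, -0.0]
force: [-0.2, -0.8, -0.8]
opening: 59.9
grip_force: 0.0
```

Run:
```python
from h import *
w,W=shot("wrist","wrist5.png");np.save("w5.npy",w,allow_pickle=True)
print(pose(),arm.get_obs()["joint_positions"])
print(proj(w,[[414.7,402,33],[584,381,40],[500,488,96],[300,384,88]]))
```

```text
(array([444.48580158, 428.08302477, 276.51114408]), array([[-7.97760294e-01, -6.02974461e-01,  5.58866432e-04],
       [-6.02974649e-01,  7.97760307e-01, -2.55508498e-04],
       [-2.91776357e-04, -5.40816826e-04, -9.99999811e-01]]), np.float64(-2.494367993081645)) [ 5.55251179e-01  1.62809858e-01  1.97505848e-01  1.60515210e+00
 -5.11733200e-04 -9.19734898e-02]
[[277.71392791 146.94372267]
 [177.06094895 252.7557259 ]
 [294.44936755 272.93561018]
 [341.19311374  32.21571274]]
```

View pics/wrist5.png

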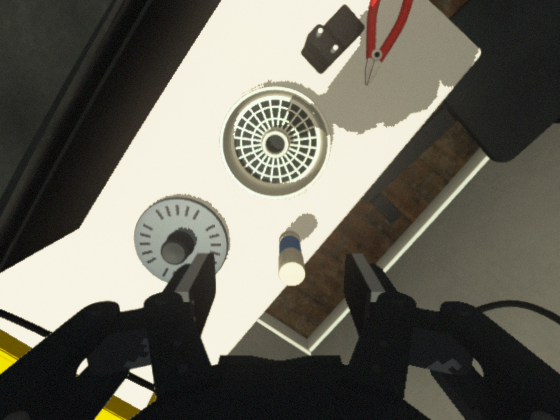

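The wrist view shows the spare tray's hub at (277.5,143.5), the lid knob at (180,243), the adapter at (330,38) and the glue stick at (291,272).

Run:
```python
from h import *
np.set_printoptions(precision=1,suppress=True)
w=np.load("w5.npy",allow_pickle=True).item()
print("spare",onz(w,[(277.5,143.5)],33),"lid",onz(w,[(179,241)],40))
# lid plate: circle fit from grey mask
W=cv2.imread("pics/wrist5.png");h=cv2.cvtColor(W,cv2.COLOR_BGR2HSV)
def circ(P):
    A=np.c_[2*P,np.ones(len(P))];x=np.linalg.lstsq(A,(P**2).sum(1),rcond=None)[0];return x[:2],np.sqrt(x[2]+x[:2]@x[:2])
# background white boundary: sample radial transitions around lid
E=cv2.Canny(cv2.GaussianBlur(W,(5,5),0),40,120)
ys,xs=np.where(E)
for nm,c0,z,tol in(("lid",(584,381),12,6),("sparerim",(414.7,400),40,6),("hub",(414,400),33,4)):
    P=onz(w,np.c_[xs,ys],z)[:,:2];c=np.array(c0,float);r=60 if nm!="hub" else 15
    for t in(tol+4,tol,4,3):
        s=P[abs(np.hypot(*(P-c).T)-r)<t];c,rr=circ(s)
    print(nm,c,rr,len(s))
plan([414.5,401,34],-2.5)
```

```text
spare [[411.9 399.6  33. ]] lid [[570.  374.9  40. ]]
lid [584.2 377.2] 60.47119603310122 268
sparerim [409.3 396.6] 59.77856196335223 303
hub [415.3 400.2] 15.256413157934132 160
xyz [ 0.  -0.   0.2] rot [-0.  0.  0.] from [444.5 428.1 276.5] -2.494
```

Run:
```python
from h import *
plan([414.5,400.5,34],-2.5)
```

```text
xyz [ 0.0406 -0.0038  0.2425] rot [-0.0005  0.0003  0.0056] from [444.5 428.1 276.5] -2.494
```

Call:
{"fn": "jog_arm", "kwargs": {
  "series": [
    {"xyz":[0.03,-0.004,0.05],"rotation":[0,0,0],"hand":0.06},
    {"xyz":[0.041,-0.004,0.11],"rotation":[0,0,0],"hand":0.06},
    {"xyz":[0.041,-0.004,0.165],"rotation":[0,0,0],"hand":0.06},
    {"xyz":[0.041,-0.004,0.205],"rotation":[0,0,0],"hand":0.06},
    {"xyz":[0.041,-0.004,0.225],"rotation":[0,0,0],"hand":0.06}
  ]
}}

```text
t: 8.18
tool_pos: [413.7, 398.0, 49.6]
orientation: [-0.001, -0.317, 0.949, -0.0]
force: [0.0, 0.3, 0.5]
opening: 59.9
grip_force: 0.0
```

Call:
{"fn": "jog_arm", "kwargs": {
  "series": [
    {"xyz":[0,0,0.017],"rotation":[0,0,0],"hand":0.06},
    {"xyz":[0,0,0.017],"rotation":[0,0,0],"hand":0.06}
  ]
}}

```text
t: 8.43
tool_pos: [414.1, 399.4, 34.2]
orientation: [-0.0, -0.317, 0.948, -0.0]
force: [-0.2, -0.6, 0.3]
opening: 60.1
grip_force: 0.0
```

Call:
{"fn": "jog_arm", "kwargs": {
  "series": [
    {"xyz":[0,0,0],"rotation":[0,0,0],"hand":0.0},
    {"xyz":[0,0,0],"rotation":[0,0,0],"hand":0.0},
    {"xyz":[0,0,0],"rotation":[0,0,0],"hand":0.0},
    {"xyz":[0,0,0],"rotation":[0,0,0],"hand":0.0}
  ]
}}

```text
t: 8.93
tool_pos: [415.0, 400.4, 36.0]
orientation: [0.001, -0.318, 0.948, 0.0]
force: [-0.5, -0.9, 6.0]
opening: 27.8
grip_force: 59.1
```

Run:
```python
from h import *
s=arm.get_obs();print(s["force"],s["opening"],s["grip_force"]);plan([414.5,400.5,290],-2.5)
```

```text
[-0.52824373 -0.9486602   5.98561471] 27.802695031564298 59.14668917655945
xyz [-0.0004  0.0003 -0.254 ] rot [-0.0004  0.0025  0.0047] from [415.  400.4  36. ] -2.495
```

Call:
{"fn": "jog_arm", "kwargs": {
  "series": [
    {"xyz":[0,0,-0.03],"rotation":[0,0,0],"hand":0.0},
    {"xyz":[0,0,-0.08],"rotation":[0,0,0],"hand":0.0},
    {"xyz":[0,0,-0.14],"rotation":[0,0,0],"hand":0.0},
    {"xyz":[0,0,-0.2],"rotation":[0,0,0],"hand":0.0},
    {"xyz":[0,0,-0.245],"rotation":[0,0,0],"hand":0.0}
  ]
}}

```text
t: 9.55
tool_pos: [414.2, 400.0, 282.8]
orientation: [0.002, -0.318, 0.948, 0.0]
force: [0.8, 0.0, -0.3]
opening: 28.2
grip_force: 59.2
```

Run:
```python
from h import *
w,W=shot("wrist","wrist6.png");np.save("w6.npy",w,allow_pickle=True)
s=arm.get_obs();print(s["force"],s["opening"],s["grip_force"])
plan([551.5,-430.5,285],-2.5)
```

```text
[-0.85581259 -0.72303521  3.8253501 ] 28.13891143369394 59.21276271343231
xyz [ 3.919e-01 -7.455e-01  7.000e-04] rot [-0.0011  0.0098  0.0047] from [415.4 400.6 288.7] -2.495
```

View pics/wrist6.png

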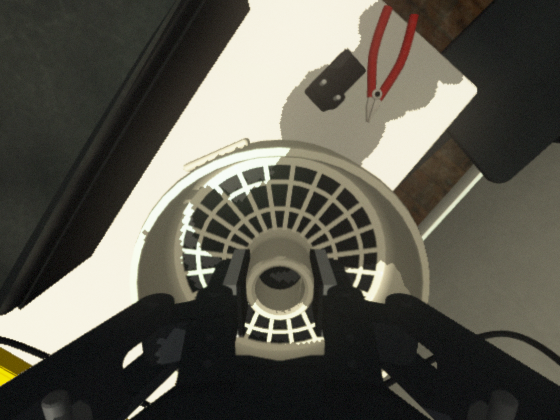

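The tray hangs level in the gripper: its hub top is at (280,285), and its rim spans columns 137–430 with the top at row 138.

Run:
```python
from h import *
w=np.load("w6.npy",allow_pickle=True).item()
p=np.array([415.0,400.4,288.0]);Rm=pose()[1]
f=lambda uv,dz:(onz(w,uv,p[2]+dz)-p)@Rm
print(f([(280,285)],-3).round(1));r=f([(137,275),(430,270),(280,138)],4);print(r.round(1))
```

```text
[[ 7.8 -1.6  2.9]]
[[ 15.6 -54.8  -4.1]
 [ 17.6  54.   -4.2]
 [ 65.3  -1.6  -4.6]]
```

Run:
```python
from h import *
w=np.load("w6.npy",allow_pickle=True).item()
Rc=q2R(w["orientation"]);Rm0=np.array([[.935,.3549,0],[.3549,-.935,0],[0,0,-1]])
R0=np.array([[.35466,-.89974,-.25433],[-.93499,-.34123,-.09669],[.0002,.27209,-.96227]])
Rm=Rc@R0.T@Rm0; off=Rm0.T@(np.array([276.681,-539.152,373.835])-[212.93,-560.85,256.1])
p=np.array(w["position"])-Rm@off;print(p,Rm[:,2],off);print(pose())
f=lambda uv,dz:(onz(w,uv,p[2]+dz)-p)@Rm
for d in (4,-1,-6):print(d,f([(280,285)],d-7).round(1),f([(137,275),(430,270),(280,138)],d).round(1).tolist())
```

```text
[413.87534142 394.33356078 283.16943221] [ 1.27125230e-03 -3.56463407e-04 -9.99997409e-01] [  67.3078052    2.3375999 -117.735    ]
(array([415.3730873 , 400.64012067, 288.73202559]), array([[-0.79825409, -0.60226047,  0.00852846],
       [-0.60224077,  0.79829883,  0.00500285],
       [-0.00982128, -0.00114264, -0.99995112]]), np.float64(-2.4952512441863455))
4 [[0.6 2.6 3. ]] [[8.5, -53.0, -4.0], [10.7, 60.6, -4.1], [60.5, 2.6, -4.1]]
-1 [[-2.2  2.6  8. ]] [[6.0, -55.5, 1.1], [8.2, 63.2, 0.9], [60.2, 2.6, 0.9]]
-6 [[-4.9  2.6 13. ]] [[3.4, -57.9, 6.1], [5.7, 65.7, 5.9], [59.9, 2.6, 5.9]]
```

Call:
{"fn": "jog_arm", "kwargs": {
  "series": [
    {"xyz":[0.02,-0.038,0],"rotation":[0,0,0],"hand":0.0},
    {"xyz":[0.048,-0.091,0],"rotation":[0,0,0],"hand":0.0},
    {"xyz":[0.076,-0.144,0],"rotation":[0,0,0],"hand":0.0},
    {"xyz":[0.104,-0.197,0],"rotation":[0,0,0],"hand":0.0},
    {"xyz":[0.132,-0.25,0],"rotation":[0,0,0],"hand":0.0}
  ]
}}

```text
t: 10.22
tool_pos: [459.2, 118.9, 279.6]
orientation: [0.001, -0.318, 0.948, -0.0]
force: [1.4, 0.4, -0.6]
opening: 28.2
grip_force: 59.3
```

Call:
{"fn": "jog_arm", "kwargs": {
  "series": [
    {"xyz":[0.028,-0.053,0],"rotation":[0,0,0],"hand":0.0},
    {"xyz":[0.056,-0.106,0],"rotation":[0,0,0],"hand":0.0},
    {"xyz":[0.084,-0.159,0],"rotation":[0,0,0],"hand":0.0},
    {"xyz":[0.112,-0.212,0],"rotation":[0,0,0],"hand":0.0},
    {"xyz":[0.14,-0.265,0],"rotation":[0,0,0],"hand":0.0}
  ]
}}

```text
t: 10.85
tool_pos: [507.0, -177.3, 279.7]
orientation: [0.0, -0.317, 0.948, -0.0]
force: [1.4, 0.3, -0.4]
opening: 28.2
grip_force: 59.3
```

Call:
{"fn": "jog_arm", "kwargs": {
  "series": [
    {"xyz":[0.028,-0.053,0],"rotation":[0,0,0],"hand":0.0},
    {"xyz":[0.056,-0.106,0],"rotation":[0,0,0],"hand":0.0},
    {"xyz":[0.084,-0.159,0],"rotation":[0,0,0],"hand":0.0},
    {"xyz":[0.112,-0.212,0],"rotation":[0,0,0],"hand":0.0},
    {"xyz":[0.118,-0.23,0],"rotation":[0,0,0],"hand":0.0}
  ]
}}

```text
t: 11.48
tool_pos: [550.5, -433.2, 277.7]
orientation: [-0.0, -0.316, 0.949, 0.0]
force: [-0.6, 0.6, -0.6]
opening: 27.7
grip_force: 59.5
```

Call:
{"fn": "jog_arm", "kwargs": {
  "series": [
    {"xyz":[0,0,0.05],"rotation":[0,0,0],"hand":0.0},
    {"xyz":[0,0,0.09],"rotation":[0,0,0],"hand":0.0},
    {"xyz":[0,0,0.1],"rotation":[0,0,0],"hand":0.0},
    {"xyz":[0,0,0.1],"rotation":[0,0,0],"hand":0.0}
  ]
}}

```text
t: 11.98
tool_pos: [551.2, -429.8, 179.9]
orientation: [-0.0, -0.318, 0.948, -0.0]
force: [0.5, 0.4, -0.2]
opening: 28.0
grip_force: 59.6
```

Run:
```python
from h import *
w,W=shot("wrist","wrist7.png");s,_=shot("side","side7.png");shot("scene","scene7.png")
o=arm.get_obs();print(o["force"],o["opening"],o["joint_positions"]);plan([552,-429.5,126],-2.5)
```

```text
[-0.23440773  0.0441964  -0.51946984] 27.94995851423763 [-8.48743182e-01  4.09371499e-01  3.14965522e-01  1.47281914e+00
 -6.25144976e-05 -1.49505470e+00]
xyz [-0.0007  0.0011  0.0559] rot [-0.0036  0.0002  0.0047] from [ 552.  -430.7  182. ] -2.495
```

Call:
{"fn": "jog_arm", "kwargs": {
  "series": [
    {"xyz":[-0.0007,0.001,0.03],"rotation":[0,0,0],"hand":0.0},
    {"xyz":[-0.0007,0.001,0.043],"rotation":[0,0,0],"hand":0.0},
    {"xyz":[-0.0007,0.001,0.048],"rotation":[0,0,0],"hand":0.0},
    {"xyz":[-0.0007,0.001,0.052],"rotation":[0,0,0],"hand":0.0},
    {"xyz":[-0.0007,0.001,0.056],"rotation":[0,0,0],"hand":0.0}
  ]
}}

```text
t: 12.75
tool_pos: [551.6, -429.2, 125.8]
orientation: [0.0, -0.318, 0.948, -0.001]
force: [-7.0, 7.0, 25.8]
opening: 28.0
grip_force: 62.1
```

Run:
```python
from h import *
o=arm.get_obs();print(o["force"],o["torque"],o["opening"]);plan([552,-429.5,126],-2.5)
```

```text
[-7.04154887  6.95845682 25.82908841] [ 1.75418692  1.68174973 -0.02918363] 28.01290361313809
xyz [-0.0001 -0.0004 -0.0002] rot [-0.0025  0.      0.0046] from [ 551.6 -429.2  125.8] -2.495
```

Call:
{"fn": "jog_arm", "kwargs": {
  "series": [
    {"xyz":[0,0,-0.001],"rotation":[0,0,0],"hand":0.04},
    {"xyz":[0,0,-0.001],"rotation":[0,0,0],"hand":0.055},
    {"xyz":[0,0,-0.001],"rotation":[0,0,0],"hand":0.055}
  ]
}}

```text
t: 13.12
tool_pos: [551.2, -428.8, 124.4]
orientation: [0.0, -0.317, 0.948, -0.0]
force: [-0.6, -0.2, -0.7]
opening: 55.4
grip_force: 0.0
```

Call:
{"fn": "jog_arm", "kwargs": {
  "series": [
    {"xyz":[0,0,-0.03],"rotation":[0,0,0],"hand":0.055},
    {"xyz":[0,0,-0.08],"rotation":[0,0,0],"hand":0.055},
    {"xyz":[0,0,-0.14],"rotation":[0,0,0],"hand":0.055},
    {"xyz":[-0.03,0,-0.17],"rotation":[0,0,0],"hand":0.055},
    {"xyz":[-0.04,0,-0.17],"rotation":[0,0,0],"hand":0.055}
  ]
}}

```text
t: 13.75
tool_pos: [584.8, -404.5, 297.7]
orientation: [0.001, -0.318, 0.948, -0.002]
force: [0.0, -0.2, 0.2]
opening: 55.2
grip_force: 0.0
```

Run:
```python
from h import *
w,W=shot("wrist","wrist8.png");np.save("w8.npy",w,allow_pickle=True)
k,_=shot("side","side8.png");s,_=shot("scene","scene8.png");np.save("s8.npy",s,allow_pickle=True)
plan([584,379,285],-2.5)
print(proj(w,[[552,-429.5,123]]),proj(w,[[552,-429.5,130]]))
E=cv2.Canny(cv2.GaussianBlur(W,(3,3),0),40,120);ys,xs=np.where(E)
def circ(P):
    A=np.c_[2*P,np.ones(len(P))];x=np.linalg.lstsq(A,(P**2).sum(1),rcond=None)[0];return x[:2],np.sqrt(x[2]+x[:2]@x[:2])
for z,r in((130,60),(96,60),(123,15)):
    P=onz(w,np.c_[xs,ys],z)[:,:2];c=np.array([552,-429.5])
    for t in(8,5,3,2):
        q=P[abs(np.hypot(*(P-c).T)-r)<t];c,rr=circ(q)
    print(z,c,rr,len(q))
cv2.imwrite("pics/c8.png",np.hstack([cv2.resize(W[60:360,130:430],(400,400)),cv2.resize(cv2.imread("pics/side8.png")[85:155,235:305],(400,400),interpolation=cv2.INTER_CUBIC)]))
```

```text
xyz [-0.4729  0.6244  0.0085] rot [ 0.0021 -0.0006  0.0054] from [ 583.  -404.3  292.5] -2.495
[[282.4447176  152.10157294]] [[282.47199229 152.92071839]]
130 [ 550.94911096 -432.58311647] 59.72744116052185 407
96 [ 554.82356237 -426.44996721] 59.7064770068178 255
123 [ 552.22382205 -429.58845988] 15.198856208049186 171
```

Run:
```python
from h import *
b=arm.read_camera("side");w=np.load("w5.npy",allow_pickle=True).item()
print(onz(b,[(181,277),(296,306)],0),onz(b,[(180,270),(298,298)],160),onz(w,[(82,228),(150,100)],0))
plan([584,379,290],-2.5)
```

```text
[[668.58893046 250.24723856   0.        ]
 [288.98469423 245.40707854   0.        ]] [[628.54828506 265.57744802 160.        ]
 [287.62888822 257.07785919 160.        ]] [[652.49593262 262.75502396   0.        ]
 [463.18596534 252.4930339    0.        ]]
xyz [-0.473   0.6246  0.0036] rot [ 0.0027 -0.0007  0.0047] from [ 582.6 -404.5  292.2] -2.495
```

Call:
{"fn": "jog_arm", "kwargs": {
  "series": [
    {"xyz":[-0.0364,0.048,0],"rotation":[0,0,0],"hand":0.06},
    {"xyz":[-0.0728,0.096,0],"rotation":[0,0,0],"hand":0.06},
    {"xyz":[-0.1092,0.144,0],"rotation":[0,0,0],"hand":0.06},
    {"xyz":[-0.1456,0.192,0],"rotation":[0,0,0],"hand":0.06},
    {"xyz":[-0.182,0.24,0],"rotation":[0,0,0],"hand":0.06}
  ]
}}

```text
t: 14.58
tool_pos: [582.7, -102.0, 292.7]
orientation: [-0.001, -0.317, 0.948, 0.001]
force: [0.4, 0.4, -0.5]
opening: 59.9
grip_force: 0.0
```

Call:
{"fn": "jog_arm", "kwargs": {
  "series": [
    {"xyz":[-0.0364,0.048,0],"rotation":[0,0,0],"hand":0.06},
    {"xyz":[-0.0728,0.096,0],"rotation":[0,0,0],"hand":0.06},
    {"xyz":[-0.1092,0.144,0],"rotation":[0,0,0],"hand":0.06},
    {"xyz":[-0.1456,0.192,0],"rotation":[0,0,0],"hand":0.06},
    {"xyz":[-0.182,0.24,0],"rotation":[0,0,0],"hand":0.06}
  ]
}}

```text
t: 15.2
tool_pos: [584.0, 198.9, 292.8]
orientation: [-0.001, -0.317, 0.948, 0.0]
force: [0.4, -0.5, -0.7]
opening: 59.9
grip_force: 0.0
```

Call:
{"fn": "jog_arm", "kwargs": {
  "series": [
    {"xyz":[-0.0364,0.048,0],"rotation":[0,0,0],"hand":0.06},
    {"xyz":[-0.0728,0.096,0],"rotation":[0,0,0],"hand":0.06},
    {"xyz":[-0.109,0.1446,0],"rotation":[0,0,0],"hand":0.06},
    {"xyz":[-0.109,0.1446,0.05],"rotation":[0,0,0],"hand":0.06},
    {"xyz":[-0.109,0.1446,0.1],"rotation":[0,0,0],"hand":0.06}
  ]
}}

```text
t: 15.82
tool_pos: [584.5, 379.0, 191.5]
orientation: [-0.0, -0.318, 0.948, -0.0]
force: [0.9, -0.4, 0.2]
opening: 60.1
grip_force: 0.0
```

Run:
```python
from h import *
w,W=shot("wrist","wrist9.png");np.save("w9.npy",w,allow_pickle=True)
plan([584,379,46],-2.5)
print(proj(w,[[584,379,40]]))
h=cv2.cvtColor(W,cv2.COLOR_BGR2GRAY)
E=cv2.Canny(cv2.GaussianBlur(W,(3,3),0),40,120);ys,xs=np.where(E)
def circ(P):
    A=np.c_[2*P,np.ones(len(P))];x=np.linalg.lstsq(A,(P**2).sum(1),rcond=None)[0];return x[:2],np.sqrt(x[2]+x[:2]@x[:2])
for z,r in((12,60),(40,16)):
    P=onz(w,np.c_[xs,ys],z)[:,:2];c=np.array([584,379.])
    for t in(7,5,3,2):
        q=P[abs(np.hypot(*(P-c).T)-r)<t];c,rr=circ(q)
    print(z,c,rr,len(q))
```

```text
xyz [-0.0051 -0.0006  0.1362] rot [ 0.0029 -0.0124  0.0047] from [581.2 377.2 182.3] -2.495
[[282.1814357  203.33542849]]
12 [586.17322733 376.7075348 ] 59.830926388415634 465
40 [585.82916236 375.66330088] 16.30601066994759 92
```

Call:
{"fn": "jog_arm", "kwargs": {
  "series": [
    {"xyz":[0,-0.0025,0.05],"rotation":[0,0,0],"hand":0.06},
    {"xyz":[0,-0.0025,0.09],"rotation":[0,0,0],"hand":0.06},
    {"xyz":[0,-0.0025,0.12],"rotation":[0,0,0],"hand":0.06},
    {"xyz":[0,-0.0025,0.14],"rotation":[0,0,0],"hand":0.06},
    {"xyz":[0,-0.0025,0.144],"rotation":[0,0,0],"hand":0.06}
  ]
}}

```text
t: 16.5
tool_pos: [585.5, 376.1, 49.0]
orientation: [-0.001, -0.317, 0.948, -0.0]
force: [0.0, 0.1, 1.0]
opening: 60.5
grip_force: 0.0
```

Call:
{"fn": "jog_arm", "kwargs": {
  "series": [
    {"xyz":[0,0,0],"rotation":[0,0,0],"hand":0.06},
    {"xyz":[0,0,0],"rotation":[0,0,0],"hand":0.0},
    {"xyz":[0,0,0],"rotation":[0,0,0],"hand":0.0},
    {"xyz":[0,0,0],"rotation":[0,0,0],"hand":0.0},
    {"xyz":[0,0,0],"rotation":[0,0,0],"hand":0.0}
  ]
}}

```text
t: 17.12
tool_pos: [587.0, 377.3, 52.0]
orientation: [0.001, -0.318, 0.948, 0.0]
force: [-1.4, -0.7, 6.0]
opening: 29.1
grip_force: 59.1
```

Run:
```python
from h import *
o=arm.get_obs();print(o["force"],o["opening"],o["grip_force"]);plan([584,379,290],-2.495)
```

```text
[-1.43404717 -0.70122202  5.99412969] 29.126893648820047 59.125860929489136
xyz [ 0.0008  0.003  -0.238 ] rot [-0.0006  0.0022 -0.0003] from [587.  377.3  52. ] -2.495
```

Call:
{"fn": "jog_arm", "kwargs": {
  "series": [
    {"xyz":[0,0,-0.02],"rotation":[0,0,0],"hand":0.0},
    {"xyz":[0,0,-0.07],"rotation":[0,0,0],"hand":0.0},
    {"xyz":[0,0,-0.13],"rotation":[0,0,0],"hand":0.0},
    {"xyz":[0,0,-0.19],"rotation":[0,0,0],"hand":0.0},
    {"xyz":[0,0,-0.245],"rotation":[0,0,0],"hand":0.0}
  ]
}}

```text
t: 17.75
tool_pos: [585.8, 376.8, 299.2]
orientation: [0.001, -0.318, 0.948, 0.0]
force: [0.6, 0.3, -0.9]
opening: 29.4
grip_force: 59.5
```

Call:
{"fn": "jog_arm", "kwargs": {
  "series": [
    {"xyz":[0,0,0],"rotation":[0,0,0],"hand":0.0},
    {"xyz":[0,0,0],"rotation":[0,0,0],"hand":0.0}
  ]
}}

```text
t: 18.0
tool_pos: [586.1, 376.8, 295.3]
orientation: [-0.0, -0.317, 0.948, -0.0]
force: [-0.4, -0.2, -1.1]
opening: 29.6
grip_force: 59.5
```

Run:
```python
from h import *
w,W=shot("wrist","wrist10.png");np.save("w10.npy",w,allow_pickle=True)
o=arm.get_obs();print(o["force"],o["opening"],o["grip_force"]);plan([552,-429.5,290],-2.495)
h=cv2.cvtColor(W,cv2.COLOR_BGR2HSV)
p=pose()[0]
print(proj(w,[p+[0,0,-12]]))
for v in range(60,330,15):print(v,W[v,280].tolist(),end=' ')
```

```text
[-0.49492189 -0.02137901 -3.32145125] 29.602207411855733 59.45826530456543
xyz [ 0.5124 -0.6234  0.0048] rot [ 0.0004 -0.0019 -0.0004] from [585.7 376.7 294. ] -2.495
[[284.04723421 281.12849654]]
60 [227, 242, 246] 75 [227, 242, 246] 90 [228, 242, 246] 105 [227, 242, 246] 120 [130, 150, 159] 135 [143, 166, 171] 150 [150, 160, 152] 165 [34, 36, 38] 180 [33, 35, 34] 195 [64, 68, 63] 210 [65, 66, 59] 225 [42, 44, 43] 240 [25, 27, 22] 255 [26, 26, 24] 270 [26, 29, 25] 285 [30, 29, 28] 300 [62, 67, 67] 315 [128, 136, 125]
```

Run:
```python
from h import *
w=np.load("w10.npy",allow_pickle=True).item();W=cv2.imread("pics/wrist10.png")
p,Rm,_=pose();p=np.array([586,376.8,294.7])
g=cv2.cvtColor(W,cv2.COLOR_BGR2GRAY)
print([int(x) for x in g[140:170:2,280]])
for r in(230,250):print(r,[(x,int(g[r,x])) for x in range(120,460,12)])
f=lambda uv,dz:(onz(w,uv,p[2]+dz)-p)@Rm
for dz in(-40,-30):print(dz,f([(280,150),(280,157),(280,163)],dz).round(1).tolist())
```

```text
[166, 81, 99, 151, 155, 156, 149, 146, 155, 151, 62, 41, 40, 42, 39]
230 [(120, 243), (132, 242), (144, 207), (156, 49), (168, 205), (180, 168), (192, 172), (204, 69), (216, 63), (228, 65), (240, 63), (252, 59), (264, 30), (276, 20), (288, 25), (300, 57), (312, 62), (324, 58), (336, 59), (348, 63), (360, 59), (372, 65), (384, 63), (396, 49), (408, 44), (420, 77), (432, 135), (444, 83), (456, 85)]
250 [(120, 97), (132, 242), (144, 242), (156, 243), (168, 135), (180, 161), (192, 164), (204, 162), (216, 158), (228, 154), (240, 73), (252, 19), (264, 20), (276, 23), (288, 22), (300, 21), (312, 20), (324, 72), (336, 58), (348, 58), (360, 59), (372, 64), (384, 105), (396, 50), (408, 102), (420, 161), (432, 82), (444, 85), (456, 86)]
-40 [[55.6, -1.7, 40.1], [52.3, -1.7, 40.1], [49.4, -1.7, 40.1]]
-30 [[56.6, -1.7, 30.1], [53.5, -1.7, 30.1], [50.7, -1.7, 30.1]]
```

Call:
{"fn": "jog_arm", "kwargs": {
  "series": [
    {"xyz":[0.0256,-0.0312,0],"rotation":[0,0,0],"hand":0.0},
    {"xyz":[0.0622,-0.0757,0],"rotation":[0,0,0],"hand":0.0},
    {"xyz":[0.0988,-0.1202,0],"rotation":[0,0,0],"hand":0.0},
    {"xyz":[0.1354,-0.1647,0],"rotation":[0,0,0],"hand":0.0},
    {"xyz":[0.172,-0.2092,0],"rotation":[0,0,0],"hand":0.0}
  ]
}}

```text
t: 18.68
tool_pos: [573.5, 104.6, 293.3]
orientation: [-0.001, -0.318, 0.948, 0.0]
force: [-0.1, 0.5, -1.7]
opening: 29.8
grip_force: 59.5
```

Call:
{"fn": "jog_arm", "kwargs": {
  "series": [
    {"xyz":[0.0366,-0.0445,0],"rotation":[0,0,0],"hand":0.0},
    {"xyz":[0.0732,-0.089,0],"rotation":[0,0,0],"hand":0.0},
    {"xyz":[0.1098,-0.1335,0],"rotation":[0,0,0],"hand":0.0},
    {"xyz":[0.1464,-0.178,0],"rotation":[0,0,0],"hand":0.0},
    {"xyz":[0.183,-0.2225,0],"rotation":[0,0,0],"hand":0.0}
  ]
}}

```text
t: 19.3
tool_pos: [561.5, -182.9, 293.4]
orientation: [-0.001, -0.317, 0.948, 0.001]
force: [1.1, 0.3, -1.8]
opening: 29.3
grip_force: 59.5
```

Call:
{"fn": "jog_arm", "kwargs": {
  "series": [
    {"xyz":[0.0366,-0.0445,0],"rotation":[0,0,0],"hand":0.0},
    {"xyz":[0.0732,-0.089,0],"rotation":[0,0,0],"hand":0.0},
    {"xyz":[0.1098,-0.1335,0],"rotation":[0,0,0],"hand":0.0},
    {"xyz":[0.1464,-0.178,0],"rotation":[0,0,0],"hand":0.0},
    {"xyz":[0.1574,-0.1917,0],"rotation":[0,0,0],"hand":0.0}
  ]
}}

```text
t: 19.92
tool_pos: [550.7, -432.2, 291.8]
orientation: [-0.001, -0.316, 0.949, 0.002]
force: [0.6, 0.3, -0.7]
opening: 29.2
grip_force: 59.7
```

Call:
{"fn": "jog_arm", "kwargs": {
  "series": [
    {"xyz":[0,0,0.03],"rotation":[0,0,0],"hand":0.0},
    {"xyz":[0,0,0.06],"rotation":[0,0,0],"hand":0.0},
    {"xyz":[0,0,0.07],"rotation":[0,0,0],"hand":0.0},
    {"xyz":[0,0,0.07],"rotation":[0,0,0],"hand":0.0},
    {"xyz":[0,0,0.07],"rotation":[0,0,0],"hand":0.0}
  ]
}}

```text
t: 20.55
tool_pos: [552.7, -429.6, 226.7]
orientation: [0.0, -0.318, 0.948, -0.001]
force: [0.1, -0.3, 0.2]
opening: 29.3
grip_force: 59.9
```

Run:
```python
from h import *
o=arm.get_obs();print(o["force"],o["opening"],o["grip_force"]);plan([552,-429.5,176],-2.495)
```

```text
[ 0.12928167 -0.25016267  0.23722808] 29.29187259914564 59.863078594207764
xyz [0.0006 0.0006 0.0507] rot [-0.0017  0.0001 -0.0003] from [ 552.7 -429.6  226.7] -2.495
```

Call:
{"fn": "jog_arm", "kwargs": {
  "series": [
    {"xyz":[0.0006,0.0006,0.025],"rotation":[0,0,0],"hand":0.0},
    {"xyz":[0.0006,0.0006,0.04],"rotation":[0,0,0],"hand":0.0},
    {"xyz":[0.0006,0.0006,0.045],"rotation":[0,0,0],"hand":0.0},
    {"xyz":[0.0006,0.0006,0.049],"rotation":[0,0,0],"hand":0.0},
    {"xyz":[0.0006,0.0006,0.051],"rotation":[0,0,0],"hand":0.0}
  ]
}}

```text
t: 21.18
tool_pos: [551.8, -429.6, 176.0]
orientation: [0.0, -0.317, 0.948, -0.001]
force: [-4.1, 3.3, 11.1]
opening: 29.2
grip_force: 61.0
```

Run:
```python
from h import *
o=arm.get_obs();print(o["force"],o["torque"],o["opening"],o["grip_force"]);plan([552,-429.5,176],-2.495)
```

```text
[-4.11779838  3.28042464 11.12757193] [0.78390436 0.88690094 0.05746756] 29.23222110596118 61.047229170799255
xyz [-0.0003 -0.     -0.    ] rot [-0.0018 -0.0002 -0.0005] from [ 551.8 -429.6  176. ] -2.495
```

Call:
{"fn": "jog_arm", "kwargs": {
  "series": [
    {"xyz":[0,0,0.001],"rotation":[0,0,0],"hand":0.0},
    {"xyz":[0,0,0.002],"rotation":[0,0,0],"hand":0.0},
    {"xyz":[0,0,0.002],"rotation":[0,0,0],"hand":0.0}
  ]
}}

```text
t: 21.55
tool_pos: [551.9, -429.7, 176.0]
orientation: [0.0, -0.318, 0.948, -0.002]
force: [-4.2, 4.1, 15.0]
opening: 28.8
grip_force: 61.3
```

Call:
{"fn": "jog_arm", "kwargs": {
  "series": [
    {"xyz":[0,0,-0.002],"rotation":[0,0,0],"hand":0.045},
    {"xyz":[0,0,-0.002],"rotation":[0,0,0],"hand":0.06},
    {"xyz":[0,0,-0.002],"rotation":[0,0,0],"hand":0.06}
  ]
}}

```text
t: 21.92
tool_pos: [551.6, -429.3, 174.2]
orientation: [-0.0, -0.318, 0.948, -0.0]
force: [-0.4, 0.6, -0.3]
opening: 60.0
grip_force: 0.0
```

Call:
{"fn": "jog_arm", "kwargs": {
  "series": [
    {"xyz":[0,0,-0.03],"rotation":[0,0,0],"hand":0.06},
    {"xyz":[0,0,-0.08],"rotation":[0,0,0],"hand":0.06},
    {"xyz":[-0.03,0,-0.13],"rotation":[0,0,0],"hand":0.06},
    {"xyz":[-0.06,0,-0.13],"rotation":[0,0,0],"hand":0.06},
    {"xyz":[-0.06,0,-0.13],"rotation":[0,0,0],"hand":0.06}
  ]
}}

```text
t: 22.55
tool_pos: [601.0, -391.9, 304.4]
orientation: [0.0, -0.319, 0.948, -0.0]
force: [-0.4, 1.0, -0.3]
opening: 60.0
grip_force: 0.0
```

Run:
```python
from h import *
w,W=shot("wrist","wrist11.png");s,S=shot("side","side11.png");c,C=shot("scene","scene11.png")
f=lambda I,x,y,n:cv2.resize(I[y:y+n*3//4,x:x+n],(400,300),interpolation=cv2.INTER_CUBIC)
cv2.imwrite("pics/c11.png",np.vstack([np.hstack([f(W,80,0,400),f(S,230,75,84)]),np.hstack([f(C,325,165,100),f(W,180,60,220)])]))
pointer(w,W);print(proj(w,[[552,-429.5,136]]),proj(s,[[552,-429.5,136]]),proj(s,[[552,-429.5,164]]))
plan([427,-339,119],0.63-np.pi)
```

```text
[[281.42279503 128.77908721]] [[270.78454802  96.37162961]] [[270.6790774   91.01859996]]
xyz [0.1045 0.1467 0.1846] rot [ 0.0013 -0.0005  0.016 ] from [ 599.  -393.4  303.4] -2.496
```

View pics/c11.png

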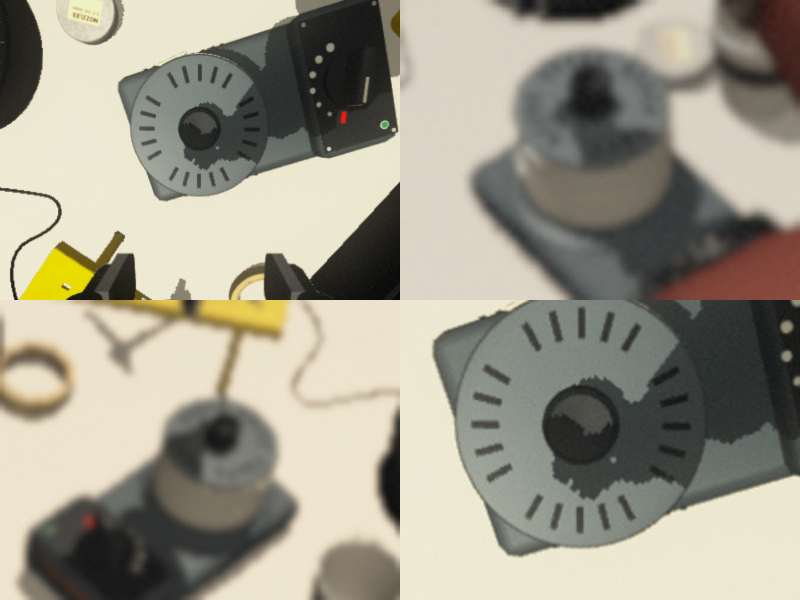

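The composite shows the lid level and concentric on the two-tray stack in all views, and the pointer still at the red mark. Now I turn the knob.

Call:
{"fn": "jog_arm", "kwargs": {
  "series": [
    {"xyz":[0.035,0.049,0],"rotation":[0,0,0.016],"hand":0.05},
    {"xyz":[0.07,0.098,0],"rotation":[0,0,0.016],"hand":0.05},
    {"xyz":[0.1045,0.147,0],"rotation":[0,0,0.016],"hand":0.05},
    {"xyz":[0.1045,0.147,0.06],"rotation":[0,0,0.016],"hand":0.05},
    {"xyz":[0.1045,0.147,0.12],"rotation":[0,0,0.016],"hand":0.05}
  ]
}}

```text
t: 23.32
tool_pos: [426.2, -339.4, 183.6]
orientation: [0.0, -0.309, 0.951, -0.001]
force: [1.1, -0.7, -0.9]
opening: 49.8
grip_force: 0.0
```

Call:
{"fn": "jog_arm", "kwargs": {
  "series": [
    {"xyz":[0,0,0],"rotation":[0,0,0],"hand":0.05},
    {"xyz":[0,0,0],"rotation":[0,0,0],"hand":0.05},
    {"xyz":[0,0,0],"rotation":[0,0,0],"hand":0.05}
  ]
}}

```text
t: 23.7
tool_pos: [428.6, -340.2, 187.6]
orientation: [0.001, -0.31, 0.951, -0.002]
force: [-0.0, 0.0, 0.3]
opening: 50.2
grip_force: 0.0
```

Run:
```python
from h import *
plan([426.7,-338.7,118],0.63-np.pi)
w,W=shot("wrist","wrist12.png");pointer(w,W)
```

```text
xyz [0.0007 0.0026 0.0696] rot [-0.0046  0.0001  0.0001] from [ 428.6 -340.2  187.6] -2.511
comp [235. 209.] 66 mid [ 431.6 -374.2] dir 0.072 aspect 1.1 far 5.0
comp [238. 229.] 47 mid [ 441.  -365.8] dir -0.305 aspect 1.1 far 23.6
comp [285. 252.] 164 mid [ 436.2 -333.2] dir 0.633 aspect 7.3 far 22.2
comp [248. 246.] 33 mid [ 446.  -354.2] dir 0.137 aspect 1.1 far 19.1
comp [265. 256.] 25 mid [ 445.9 -341.7] dir 0.47 aspect 1.3 far 17.9
```

Call:
{"fn": "jog_arm", "kwargs": {
  "series": [
    {"xyz":[0.0007,0.002,0.04],"rotation":[0,0,0],"hand":0.05},
    {"xyz":[0.0007,0.002,0.069],"rotation":[0,0,0],"hand":0.05},
    {"xyz":[0.0007,0.002,0.069],"rotation":[0,0,0],"hand":0.05},
    {"xyz":[0.0007,0.002,0.069],"rotation":[0,0,0],"hand":0.0},
    {"xyz":[0.0007,0.002,0.069],"rotation":[0,0,0],"hand":0.0}
  ]
}}

```text
t: 24.38
tool_pos: [426.4, -338.2, 117.4]
orientation: [0.0, -0.31, 0.951, -0.001]
force: [-12.1, 16.1, 23.4]
opening: 14.3
grip_force: 27.8
```

Call:
{"fn": "jog_arm", "kwargs": {
  "series": [
    {"xyz":[0,0,0],"rotation":[0,0,0],"hand":0.0},
    {"xyz":[0,0,0],"rotation":[0,0,0],"hand":0.0},
    {"xyz":[0,0,0],"rotation":[0,0,0.1],"hand":0.0},
    {"xyz":[0,0,0],"rotation":[0,0,0.2],"hand":0.0},
    {"xyz":[0,0,0],"rotation":[0,0,0.3],"hand":0.0}
  ]
}}

```text
t: 25.0
tool_pos: [426.3, -338.0, 117.6]
orientation: [0.0, -0.163, 0.987, -0.001]
force: [-2.3, 3.1, 10.0]
opening: 14.2
grip_force: 59.6
```

Call:
{"fn": "jog_arm", "kwargs": {
  "series": [
    {"xyz":[0,0,0],"rotation":[0,0,0.12],"hand":0.0},
    {"xyz":[0,0,0],"rotation":[0,0,0.24],"hand":0.0},
    {"xyz":[0,0,0],"rotation":[0,0,0.36],"hand":0.0},
    {"xyz":[0,0,0],"rotation":[0,0,0.48],"hand":0.0},
    {"xyz":[0,0,0],"rotation":[0,0,0.6],"hand":0.0}
  ]
}}

```text
t: 25.62
tool_pos: [426.2, -337.8, 117.6]
orientation: [0.001, 0.136, 0.991, -0.001]
force: [-2.2, 4.3, 9.9]
opening: 13.6
grip_force: 59.6
```

Call:
{"fn": "jog_arm", "kwargs": {
  "series": [
    {"xyz":[0,0,0],"rotation":[0,0,0.12],"hand":0.0},
    {"xyz":[0,0,0],"rotation":[0,0,0.24],"hand":0.0},
    {"xyz":[0,0,0],"rotation":[0,0,0.36],"hand":0.0},
    {"xyz":[0,0,0],"rotation":[0,0,0.37],"hand":0.0},
    {"xyz":[0,0,0],"rotation":[0,0,0.37],"hand":0.0}
  ]
}}

```text
t: 26.25
tool_pos: [426.2, -337.7, 117.6]
orientation: [0.001, 0.314, 0.949, -0.0]
force: [-3.1, 4.2, 9.3]
opening: 14.1
grip_force: 59.7
```

Run:
```python
from h import *
o=arm.get_obs();print(o["force"],o["torque"],o["opening"],pose()[0],pose()[2])
```

```text
[-3.05796803  4.16732618  9.28259198] [1.00824527 0.63555659 0.08258234] 14.054569744717623 [ 426.18937652 -337.68519988  117.55572618] 2.501964407348732
```

Call:
{"fn": "jog_arm", "kwargs": {
  "series": [
    {"xyz":[0,0,0],"rotation":[0,0,0],"hand":0.06},
    {"xyz":[0,0,0],"rotation":[0,0,0],"hand":0.06},
    {"xyz":[0,0,-0.03],"rotation":[0,0,0],"hand":0.06},
    {"xyz":[0,0,-0.08],"rotation":[0,0,0],"hand":0.06},
    {"xyz":[0,0,-0.14],"rotation":[0,0,0],"hand":0.06}
  ]
}}

```text
t: 26.88
tool_pos: [425.4, -337.1, 256.1]
orientation: [-0.001, 0.315, 0.949, 0.0]
force: [-0.9, -0.7, 0.0]
opening: 59.9
grip_force: 0.0
```

Call:
{"fn": "jog_arm", "kwargs": {
  "series": [
    {"xyz":[-0.03,0,-0.05],"rotation":[0,0,0],"hand":0.06},
    {"xyz":[-0.03,0,-0.05],"rotation":[0,0,0],"hand":0.06},
    {"xyz":[-0.03,0,-0.05],"rotation":[0,0,0],"hand":0.06}
  ]
}}

```text
t: 27.25
tool_pos: [449.8, -355.3, 304.6]
orientation: [-0.0, 0.314, 0.949, 0.0]
force: [0.5, 0.3, 0.1]
opening: 59.8
grip_force: 0.0
```

Run:
```python
from h import *
w,W=shot("wrist","wrist13.png");pointer(w,W);o=arm.get_obs();print(o["tool_pos"],o["force"])
# bystanders before/after in side and scene views
for n in("side","scene"):
    a=cv2.imread(f"pics/{n}0.png");c,b=shot(n,n+"13.png")
    for nm,P in dict(glue=[500,488,50],adapter=[300,384,50],mug=[560,-560,50],meter=[360,-200,40]).items():
        u,v=proj(c,[P])[0].astype(int);d=cv2.absdiff(a,b)[max(v-12,0):v+12,u-12:u+12];print(n,nm,(u,v),d.mean().round(1) if d.size else None)
```

```text
comp [280. 174.] 81 mid [ 435.5 -347.9] dir -0.611 aspect 6.9 far 23.0
comp [247. 168.] 48 mid [ 412.2 -369. ] dir -1.028 aspect 1.1 far 20.8
comp [255. 180.] 38 mid [ 425.7 -370.3] dir -1.404 aspect 1.0 far 33.0
comp [266. 188.] 31 mid [ 438.3 -366.1] dir -0.211 aspect 1.0 far 19.3
comp [294. 187.] 19 mid [ 453.8 -344.7] dir 0.995 aspect 1.1 far 12.8
comp [280. 190.] 26 mid [ 448.4 -357.2] dir -0.639 aspect 1.2 far 29.9
[ 449.42771177 -354.90973103  303.88968022] [-0.86313732  0.42105116 -0.11692998]
side glue (np.int64(204), np.int64(365)) 0.6
side adapter (np.int64(281), np.int64(347)) 1.0
side mug (np.int64(277), np.int64(86)) 79.9
side meter (np.int64(306), np.int64(174)) 10.2
scene glue (np.int64(176), np.int64(177)) 67.7
scene adapter (np.int64(178), np.int64(216)) 17.8
scene mug (np.int64(406), np.int64(217)) 22.3
scene meter (np.int64(313), np.int64(237)) 0.4
```

```bash
python3 -c "
from h import *
print(arm.sign_off())"
```

```text
the job is handed in; nothing more can be done
None
```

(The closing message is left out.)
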